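# Refit the winder's guide bar and switch it on

### The arm

A 6-joint arm with a two-finger parallel gripper is mounted at the origin on the work surface. World frame = base frame: x ahead of the robot, y to its left, z up, the work surface at z = 0. Lengths are in mm, angles in degrees, forces in N, time in s.
With the tool pointing down it reaches from about 275 to 975 mm from the base axis. Payload 8.4 kg.
Tool frame: the origin (TCP) lies on the centre line of the jaws, within the pads' length; the fingertips stand 8 mm ahead of it and the grasp point (between the pads) lies 11 mm behind it (manip.tip_extent is the distance from the TCP to the fingertips, in mm); z points along the fingers, y is the line along which they close (so a half turn about z gives the same grasp; the last joint's range is limited). The gripper opens to 92 mm and grips with 3 to 60 N. Pads are 20 mm wide; open, the fingers measure 128 mm over their backs; the gripper's body (75 mm by 189 mm) begins 69 mm behind the grasp point.
Start: joints at [-70.21, 20.225, 93.587, -0, 66.188, -0.138], TCP at [213.018, -587.581, 222.583] pointing down, gripper open.
Joint ranges: [-150.9, 150.9], [-52.94, 120.26], [3.33, 152.33], [-74.26, 254.26], [0, 154.13], [-172.89, 172.89]. Speed limits (degrees/s): [127.2, 127.2, 159.86, 180, 180, 180].

### API

Orientations are given as [roll, pitch, yaw] about the fixed x, y, z axes, in that order (R = Rz(yaw) Ry(pitch) Rx(roll)).
In Python, from cell import manip gives the robot as it stands.
- The arm moves only by the tool drive_tool, never from a script. Its argument "commands" is one flat list of numbers, 7 for each row, row after row: the turn, a rotation vector about the world's x, y, z in rad, then the shift along the world's x, y, z in mm, then the closure in counts, from 0 (fully open) to 255 (shut). In form: [ax, ay, az, dx, dy, dz, claw, ax, ay, az, dx, dy, dz, claw, ...]. A call has 1 to 10 rows; each row shifts and turns the commanded pose from where the row before left it; what a row does not reach is not made up. A row lasts 1/8 s, in which the tool goes at most 62.5 mm and 10.7 degrees, less where a joint would pass 70% of its speed; a pose out of reach is approached as far as the arm can. A call is refused whole if a number of a shift passes 62.5 or a number of a turn 0.188, either way. A call with a gripper value outside its range is refused whole. The fingers move at their own pace and stop on an object; the grip force is fixed at half the most. Time passes only in rows, so rows that do not move let the fingers close. It gives the time, the measured TCP pose, the force, the opening and the grip force at its end, in the units of the state.
- manip.get_obs(): the state, without advancing time (a new reading comes with each control period).
- manip.read_camera(name): name is "scene" or "top" or "wrist"; returns the picture (420x560x3 uint8, red, green, blue); there is no depth.
- manip.get_calibration(name): a dict with "K" (3x3 intrinsics, pixels), "pose" (4x4, takes a point from camera to world coordinates); the wrist camera has in their place "hand_eye" (4x4, takes a point from camera to tool coordinates, whose origin is the TCP and whose axes are the flange's). Camera axes: x right, y down, z forward; pixel columns grow to the right and rows downward; lengths in mm; the calibration is good to about 2 mm. A picture is of the moment at which its call begins: read the wrist's pose just before it. get_calibration takes no time and is no camera call.
- manip.job_done(): hands the job in; it is judged then, once.
The state is a dict: "time": time; "joints": joint angles; "joint_velocities": joint speeds; "tau": joint torques, N m; "eef_pos": TCP position; "eef_rot": TCP orientation; "wrist_force": force on the tool from outside, world axes, zero at the start; "ft_torque": the same for the moment, N m; "finger_gap": opening from 0.0 (shut) to 1.0 (fully open); "grasp_force": force on a finger pad.
Only numpy, scipy, OpenCV 4.12 (cv2) and the standard library are available. Lean on these libraries where they do the work, as an engineer would, in place of code of your own. Each camera call takes 0.05 s, during which the arm holds its last target. There are 200 camera calls.

### The job

The yarn guide bar of the two-head cone winder is off the machine: hang it back, eyelets up and centred, in the two open hooks, and make sure that both hooks carry it before you let go. Then switch the winder on by pressing the raised half of its red rocker switch until it snaps over and stays; press and set down gently, and leave everything else on the counter where it is.

Things in the scene. Friction and masses are not known exactly. Their poses are not given: they have to be found in the camera images.
- bar_center (a point): Centre of the loose yarn guide bar to be hung: aluminium bar 340 x 20 x 16 mm, about 0.3 kg, lying on the counter left or right of the winder; black end caps, blue strip on top at mid-length, the place to grip it across its 20 mm width. Point: mid-length, 8 mm above its underside. Axes: y along the bar, z up.
- guide_bar: The same bar; origin at the centre of its underside, axes the same. Two white ceramic eyelets stand on its top, 85 mm either side of the middle and 26 mm wide, reaching 55 mm above the underside. Both ends are alike: it may go in either way round.
- bar_seat (a point): Fixed point on the winder, 208 mm high, where bar_center comes to lie when the bar rests in both hooks. Axes: y from hook to hook, to the left, x away from the operator, z up. The seated bar has 2.5 mm of play either way along x, stopped by uprights and hook lips. Along y nothing stops it: centre it.
- hook_left: Open J-hook of 8 mm steel wire on the front face of the left upright, 150 mm to the +y side of bar_seat. Origin: on that face at the height of the hook's floor, 8 mm below bar_seat. The slot between upright and lip is 25 mm wide and open upwards. The upright's top is 35 mm above the floor; the lip is 31 mm high and flares forward (-x) above 14 mm.
- hook_right: The same hook on the right upright, 150 mm to the -y side of bar_seat.
- winder: Two-head cone winder, fixed to the counter: wooden case 380 mm wide, 170 mm deep, 85 mm high, a sloping control panel 90 mm deep along its front (robot side), two 20 mm square uprights 300 mm apart with the hooks, behind them two heads with empty card cones, tops 187 mm high. Origin: on the counter, 35 mm in front of the middle of the case. Axes: x away from the operator, y left, z up.
- switch: Mains rocker switch in the middle of the sloping panel: black bezel 66 x 44 mm, 6 mm proud, with the red rocker in it; 45 N or more would damage it. Origin: on the panel surface at the middle of the switch. Axes: x up the slope, y left, z straight out of the panel, leaning 36 degrees from vertical towards the operator.
- rocker_press (a point): Where to press: top of the upper half of the red rocker (white dot). Rocker 28 mm wide, 2 halves of 24 mm; pivot 4 mm above the panel. Off: this half is raised, its end 18 mm and this point 15.5 mm above the panel and 13.5 mm up-slope of the pivot. On: this half is parallel to the panel, 9 mm above it, 3 mm proud of the bezel, the point 17 mm up-slope.
- rocker (a joint): Rocker angle: 0 = off (upper half raised), 0.42 rad = on (upper half down, lower half raised). Spring over-centre: 6 to 9 N pressed square to the panel on the upper half starts it, falling to nothing at 0.21 rad; beyond that it snaps to on by itself, against a hard stop, and stays. Starts off.
- needle_box: Closed wooden needle box 300 x 47 x 28 mm, long side along its y, standing or lying loose on the counter, lying on the other side of the winder from the guide bar; leave it alone. Origin: centre of its underside.
- scissors: Scissors with orange loops, about 150 mm long, 9 mm high, standing or lying loose on the counter, in front of the winder; leave it alone. Origin: centre of its underside.
- tape_measure: Round yellow tape measure, 52 mm across, 16 mm high, standing or lying loose on the counter, in front of the winder; leave it alone. Origin: centre of its underside.
- marker_jar: Glass jar with blue cap, 60 mm across, 75 mm high, standing or lying loose on the counter, beside the winder; leave it alone. Origin: centre of its underside.
- needle_pot: White pot of knitting needles, 80 mm across, 100 mm high, needles to 215 mm, standing or lying loose on the counter, beside the winder; leave it alone. Origin: centre of its underside.
- cone_a: Empty card cone, 60 mm across at the foot, 100 mm high, standing or lying loose on the counter, beside the winder; leave it alone. Origin: centre of its underside.
- cone_b: Empty card cone like cone_a, standing or lying loose on the counter, beside the winder; leave it alone. Origin: centre of its underside.

How it is judged (in metres and radians):
On the way, in this order (a step that is already met when the one before it is completed fails the run):
1. the guide bar lies in both hooks and both carry load while it is still held (x of bar_center in the frame of bar_seat between -0.006 and 0.006 m and y of bar_center in the frame of bar_seat between -0.012 and 0.012 m and z of bar_center in the frame of bar_seat between -0.004 and 0.004 m and angle between the y axis of bar_center and the y axis of bar_seat, either way round below 0.035 rad and angle between bar_center's own z axis and vertical below 0.08 rad and contact force between guide_bar and hook_left above 0.2 N and contact force between guide_bar and hook_right above 0.2 N and contact force between the fingers and guide_bar above 0.5 N), for 0.2 s.
2. the bar has been let go and rests in both hooks (x of bar_center in the frame of bar_seat between -0.006 and 0.006 m and y of bar_center in the frame of bar_seat between -0.012 and 0.012 m and z of bar_center in the frame of bar_seat between -0.004 and 0.004 m and angle between the y axis of bar_center and the y axis of bar_seat, either way round below 0.035 rad and angle between bar_center's own z axis and vertical below 0.08 rad and contact force between guide_bar and hook_left above 0.2 N and contact force between guide_bar and hook_right above 0.2 N and contact force between the fingers and guide_bar below 0.05 N), for 0.2 s.
3. the rocker is switched on with the bar still in both hooks (value of joint rocker above 0.37 rad and x of bar_center in the frame of bar_seat between -0.006 and 0.006 m and y of bar_center in the frame of bar_seat between -0.012 and 0.012 m and z of bar_center in the frame of bar_seat between -0.004 and 0.004 m and angle between the y axis of bar_center and the y axis of bar_seat, either way round below 0.035 rad and angle between bar_center's own z axis and vertical below 0.08 rad), for 0.2 s.
At the end, for the whole second after the job is handed in: The rocker is on (beyond 0.37 of 0.42 rad) and at rest; the guide bar rests still, with its weight on both hooks, its middle within 6 mm in x, 12 mm in y and 4 mm in z of bar_seat, within 0.035 rad of the hooks' line and within 0.08 rad of upright, eyelets up (all of step 3 and velocity of joint rocker between -0.1 and 0.1 rad/s and contact force between guide_bar and hook_left above 0.2 N and contact force between guide_bar and hook_right above 0.2 N and linear speed of guide_bar below 0.02 m/s); the robot touches nothing.
It fails at once if the switch is pressed with more than 45 N (contact force between anything else and switch above 45 N).
It fails at once if the bar is pressed on a hook with more than 40 N (contact force between guide_bar and hook_left above 40 N or contact force between guide_bar and hook_right above 40 N).
It fails at once if another thing on the counter is shifted by more than 30 mm (distance of any of needle_box, scissors, tape_measure, marker_jar, needle_pot, cone_a, cone_b from where it was at the start of the episode above 0.03 m).
It fails at once if a jar, pot or cone is tipped (angle between any of marker_jar, needle_pot, cone_a, cone_b's own z axis and vertical above 0.35 rad).
It also fails if it takes over 61 s, if anything falls off the work surface, if the arm or the gripper's body presses on something with over 40 N, if the wrist force passes 120 N, or if a joint passes its speed limit or range.

## Working session

There is one attempt and no reset: what is moved stays moved. The work goes in short steps, Python scripts to look and compute and a tool call to move; the robot and the scene stay as the last step left them, time stands still between calls to the robot, and variables do not carry over. Pictures are saved under pics/ and viewed, at most 10 in all, crops included, and the job is handed in when it is done.

Besides the shell and the picture viewer there is one more tool, called after "Emit:" by a JSON object that holds its "name" and its "arguments". drive_tool: Moves the arm, as the interface text tells. Its arguments: {"type":"object","properties":{"commands":{"type":"array","items":{"type":"number"}}},"required":["commands"]}

```bash
mkdir -p pics; cat > h.py <<'E'
import numpy as np,cv2
from cell import manip
from scipy.spatial.transform import Rotation as R
def ray(cam,uv,T=None):
    c=manip.get_calibration(cam); K=np.array(c["K"]); P=np.array(c["pose"]) if T is None else T
    d=P[:3,:3]@np.linalg.solve(K,[uv[0],uv[1],1.]); return P[:3,3],d
def plane(cam,uv,z,T=None):
    o,d=ray(cam,uv,T); return o+d*(z-o[2])/d[2]
def wristT():
    o=manip.get_obs(); T=np.eye(4); T[:3,:3]=R.from_euler('xyz',o["eef_rot"],degrees=True).as_matrix(); T[:3,3]=o["eef_pos"]
    return T@np.array(manip.get_calibration("wrist")["hand_eye"])
def proj(cam,p,T=None):
    c=manip.get_calibration(cam); P=np.array(c["pose"]) if T is None else T
    q=np.linalg.inv(P)@np.append(p,1); q=np.array(c["K"])@q[:3]; return q[:2]/q[2]
def tri(r1,r2):
    (a,d),(b,e)=r1,r2; s=np.linalg.lstsq(np.c_[d,-e],b-a,rcond=None)[0]
    p,q=a+s[0]*d,b+s[1]*e; return (p+q)/2,np.linalg.norm(p-q)
def snap(cam,name):
    im=manip.read_camera(cam); cv2.imwrite(f"pics/{name}.png",im[:,:,::-1]); return im
E
python3 - <<'E'
from h import *
for c in("scene","top"):
    snap(c,c+"0"); k=manip.get_calibration(c); print(c,np.round(k["K"],1).tolist(),np.round(k["pose"],3).tolist())
print(manip.get_calibration("wrist")); print(manip.get_obs())
E
```

```text
scene [[446.0, 0.0, 276.9], [0.0, 446.0, 202.8], [0.0, 0.0, 1.0]] [[-0.226, 0.785, -0.577, 1293.75], [0.974, 0.174, -0.144, 192.093], [-0.012, -0.595, -0.804, 1201.166], [0.0, 0.0, 0.0, 1.0]]
top [[538.5, 0.0, 277.1], [0.0, 538.5, 217.0], [0.0, 0.0, 1.0]] [[-0.005, -0.998, 0.066, 453.258], [-1.0, 0.005, 0.002, -14.117], [-0.002, -0.066, -0.998, 1534.265], [0.0, 0.0, 0.0, 1.0]]
{'K': array([[310.84969907,   0.        , 282.68191628],
       [  0.        , 310.84969907, 208.89263816],
       [  0.        ,   0.        ,   1.        ]]), 'hand_eye': array([[-9.43971486e-04, -9.56441852e-01, -2.91921381e-01,
         8.28082139e+01],
       [ 9.99999527e-01, -9.71085258e-04, -5.20155713e-05,
        -2.50397955e-01],
       [-2.33730680e-04, -2.91921292e-01,  9.56442316e-01,
        -1.61972024e+02],
       [ 0.00000000e+00,  0.00000000e+00,  0.00000000e+00,
         1.00000000e+00]])}
{'time': 0.1, 'joints': array([-7.02087260e+01,  2.02571465e+01,  9.36242420e+01, -2.71968289e-04,
        6.61884713e+01, -1.37631656e-01]), 'joint_velocities': array([ 0.04921659, -0.04962072, -0.06595635, -0.1115795 , -0.02533186,
       -0.03310549]), 'tau': array([-1.73736520e-03, -5.94909847e+01, -3.34929013e+01,  6.96844188e-02,
        1.84192794e-02, -8.28296749e-06]), 'eef_pos': array([ 212.88413439, -587.16554076,  221.95799772]), 'eef_rot': array([-1.79930140e+02,  8.08712628e-05,  1.99290156e+01]), 'wrist_force': array([0.07842121, 0.13544903, 0.01871237]), 'ft_torque': array([-0.02083913, -0.05373389,  0.00595131]), 'grasp_force': 0.0, 'finger_gap': 1.0059780272452614}
```

View pics/top0.png

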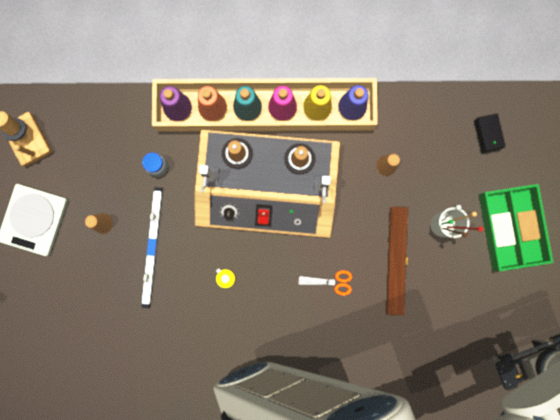

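View pics/scene0.png

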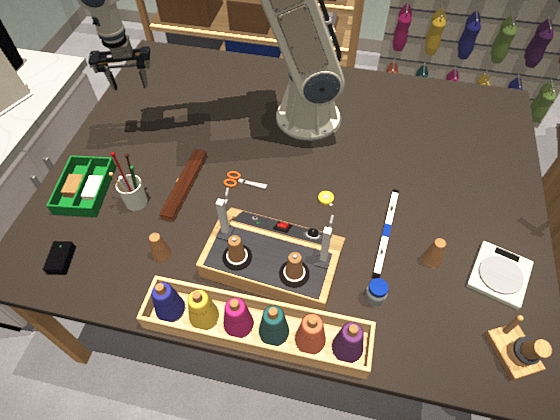

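Top view: the bar is left of the winder, from (157,190) to (146,303), with its blue strip at (152,246). Upright tops are near (205,172) and (325,185), and the red rocker is at (263,216). Next I'll get rough numbers and a zoomed view of the winder.

```bash
cat > m.py <<'E'
from h import *
im=cv2.imread("pics/top0.png"); hsv=cv2.cvtColor(im,cv2.COLOR_BGR2HSV)
def cen(m,x0,y0,x1,y1):
    k=np.zeros_like(m);k[y0:y1,x0:x1]=m[y0:y1,x0:x1]; M=cv2.moments(k,True); return M["m10"]/M["m00"],M["m01"]/M["m00"],M["m00"]
b=cen(cv2.inRange(hsv,(100,120,60),(125,255,255)),135,225,170,265); print("blue",b,plane("top",b,16))
r=cen(cv2.inRange(hsv,(0,150,80),(8,255,255))|cv2.inRange(hsv,(172,150,80),(180,255,255)),250,200,278,230); print("red",r,plane("top",r,70))
w=cv2.inRange(hsv,(0,0,140),(180,60,255)); k=np.zeros_like(w);k[185:310,138:168]=w[185:310,138:168]
p=np.array([plane("top",q,16)[:2] for q in cv2.findNonZero(k)[:,0]]); 
v=cv2.fitLine(p.astype(np.float32),cv2.DIST_HUBER,0,.01,.01).ravel();print("axis",v,np.degrees(np.arctan2(v[1],v[0])))
for q in((205,172),(325,185)): print(plane("top",q,235))
c=im[120:245,185:350]; cv2.imwrite("pics/topz.png",cv2.resize(c,None,fx=4.8,fy=4.8,interpolation=cv2.INTER_CUBIC))
E
python3 m.py
```

```text
blue (151.0703125, 246.5703125, 128.0) [471.94561377 343.65996227  16.        ]
red (262.8545454545455, 216.8, 165.0) [550.70560107  26.98567985  70.        ]
axis [ 9.9522924e-01 -9.7564146e-02  4.7074570e+02  3.4400330e+02] -5.5989203
[649.67283757 162.68679232 235.        ]
[ 616.27083904 -128.75495361  235.        ]
```

View pics/topz.png

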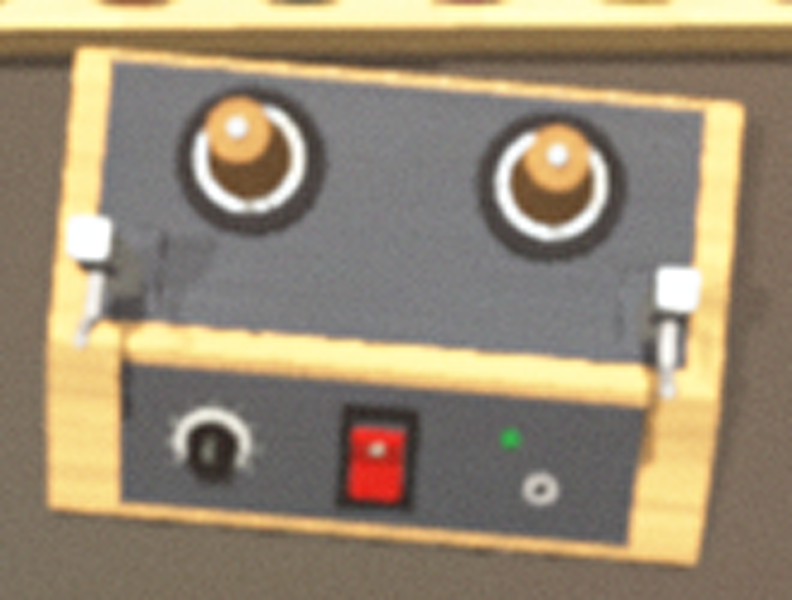

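Zoomed, the upright tops are near (90,240) and (677,290), which is about (203.7,170) and (326,180.4) in the full picture. The rocker's white dot is at (376,449). The winder is turned about -5°. I'll move the wrist camera over it for a closer look.

Emit:
{"name": "drive_tool", "arguments": {"commands": [0, 0, 0, 0, 0, 50, 0, 0, 0, -0.032, 26, 44, 35, 0, 0, 0, -0.032, 26, 44, 15, 0, 0, 0, -0.032, 26, 44, 10, 0, 0, 0, -0.032, 26, 44, 5, 0, 0, 0, -0.032, 26, 44, 3, 0, 0, 0, -0.032, 26, 44, 2, 0, 0, 0, -0.032, 26, 44, 2, 0, 0, 0, -0.032, 26, 44, 2, 0, 0, 0, -0.032, 26, 44, 2, 0]}}

```text
time: 1.35
eef_pos: [447.4, -190.0, 348.5]
eef_rot: [-180.0, 0.0, 3.4]
wrist_force: [0.6, 1.1, -0.3]
finger_gap: 1.0
grasp_force: 0.0
```

Emit:
{"name": "drive_tool", "arguments": {"commands": [0, 0, -0.032, 26, 44, 2, 0, 0, 0, -0.032, 26, 44, 0, 0, 0, 0, -0.032, 26, 44, 0, 0, 0, 0, -0.032, 26, 44, 0, 0, 0, 0, -0.029, 26, 41, 0, 0, 0, 0, 0, 0, 0, 0, 0, 0, 0, 0, 0, 0, 0, 0]}}

```text
time: 2.22
eef_pos: [576.5, 25.1, 350.1]
eef_rot: [180.0, 0.1, -5.5]
wrist_force: [0.4, 0.1, 0.4]
finger_gap: 1.003
grasp_force: 0.0
```

```bash
python3 - <<'E'
from h import *
T=wristT(); np.save("T1.npy",T); im=snap("wrist","w1")
o=manip.get_obs(); print(o["time"],o["eef_pos"],o["eef_rot"])
for q in((649,163,235),(616,-129,235),(550,27,70)): print(proj("wrist",q,T))
cv2.imwrite("pics/w1z.png",cv2.resize(im[:,:,::-1],(800,600),interpolation=cv2.INTER_CUBIC))
E
```

```text
2.275 [576.38379888  24.66549374 350.32461562] [ 1.79971062e+02  4.59018586e-02 -5.57454397e+00]
[117.83224225 142.47366016]
[452.96097453 147.64111453]
[283.18409882 191.88725871]
```

View pics/w1z.png

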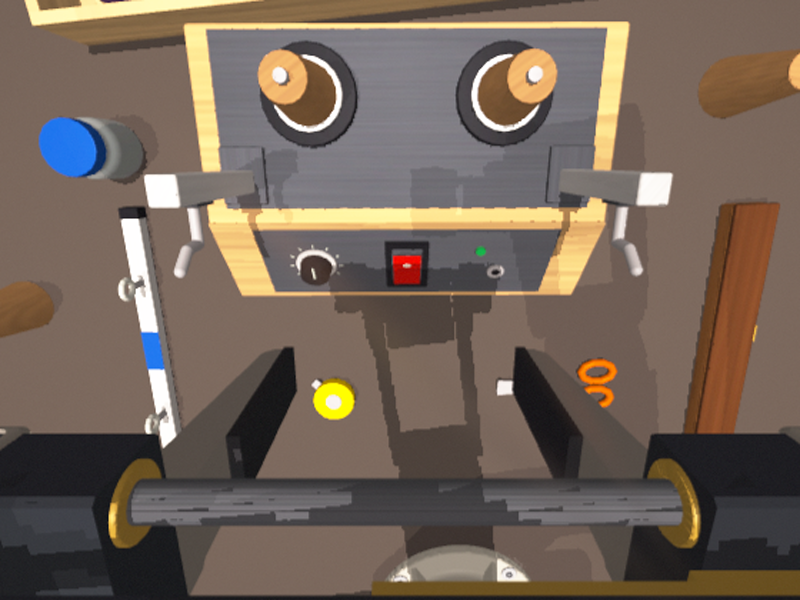

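The wrist picture (scaled by 1/0.7) shows both upright tops as white squares, left at (162,190) and right at (656,189). The rocker dot is at (407,267) and the blue strip of the bar at (152,350).

```bash
python3 - <<'E'
from h import *
T=np.load("T1.npy"); im=cv2.imread("pics/w1.png"); g=im.min(2)
top=cv2.imread("pics/top0.png").min(2)
def reg(g,x0,y0,x1,y1,t):
    m=np.zeros_like(g);m[y0:y1,x0:x1]=(g[y0:y1,x0:x1]>t)*255
    c=max(cv2.findContours(m,0,2)[0],key=cv2.contourArea); return cv2.minAreaRect(c)
P=[]
for (a,b) in(((95,115,130,152),(196,160,212,178)),((440,113,478,150),(318,172,334,190))):
    print(g[a[1]+8:a[3]:8,a[0]+4:a[2]:5])
    r=reg(g,*a,200); s=reg(top,*b,190); print(r,s)
    P.append(plane("wrist",r[0],235,T)); print(P[-1],plane("top",s[0],235),tri(ray("wrist",r[0],T),ray("top",s[0])))
L,Rr=P; u=(L-Rr); print(np.linalg.norm(u),np.degrees(np.arctan2(u[1],u[0])))
u/=np.linalg.norm(u); f=np.array([u[1],-u[0],0]); s=(L+Rr)/2; print("seat?",s-f*22.5)
hsv=cv2.cvtColor(im,cv2.COLOR_BGR2HSV)
m=cv2.inRange(hsv,(100,150,60),(125,255,255)); m[:,:90]=0;m[:,125:]=0;m[:215]=0;m[270:]=0
M=cv2.moments(m,True); b=(M["m10"]/M["m00"],M["m01"]/M["m00"]);print("blue",b,plane("wrist",b,15,T))
d=(407*.7-.15,267*.7-.15);print("dot",tri(ray("wrist",d,T),ray("top",(185+376/4.8-.4,120+449/4.8-.4))))
E
```

```text
[[ 95 251 251 251 252 113 111]
 [ 95 254 254 254 254 181 110]
 [ 94 252 254 253 254 244 109]
 [ 19  87  95  93  95  95  94]]
((113.0, 133.0), (22.0, 24.0), 90.0) ((203.0, 168.5), (9.0, 8.0), 90.0)
[657.30700934 165.13769329 235.        ] [658.28188304 167.58532437 235.        ] (array([658.09738745, 167.80564414, 230.81334608]), np.float64(1.8056251633397746))
[[125 192 213 209 212 205  93]
 [111 243 247 248 246 197  93]
 [106 247 247 245 247  99  94]
 [ 85  84  94  95  93  93  95]]
((457.5, 131.5), (21.0, 23.0), 90.0) ((326.0, 180.0), (8.0, 8.0), 90.0)
[ 629.55717929 -132.05019929  235.        ] [ 628.47451446 -131.3185247   235.        ] (array([ 629.02602628, -131.61367242,  235.15148277]), np.float64(1.283341538162602))
298.48064688566217 84.66549151104778
seat? [621.02954443  18.63557835 235.        ]
blue (106.46801346801347, 244.93265993265993) [472.117931   342.12777424  15.        ]
dot (array([559.93516052,  25.12320753,  81.16248729]), np.float64(2.6044054763808386))
```

Emit:
{"name": "drive_tool", "arguments": {"commands": [0, 0, 0, -17.4, 53, 0, 0, 0, 0, 0, -17.4, 53, 0, 0, 0, 0, 0, -17.4, 53, 0, 0, 0, 0, 0, -17.4, 53, 0, 0, 0, 0, 0, -17.4, 53, -20, 0, 0, 0, 0, -17.4, 53, -40, 0, 0, 0, 0, 0, 0, -60, 0, 0, 0, 0, 0, 0, -60, 0, 0, 0, 0, 0, 0, -60, 0, 0, 0, 0, 0, 0, 0, 0]}}

```text
time: 3.52
eef_pos: [471.7, 335.5, 110.7]
eef_rot: [179.7, 0.4, -5.6]
wrist_force: [-0.5, -0.5, 0.3]
finger_gap: 1.002
grasp_force: 0.0
```

Emit:
{"name": "drive_tool", "arguments": {"commands": [0, 0, 0, 0, 0, 0, 0]}}

```text
time: 3.65
eef_pos: [475.5, 338.7, 116.4]
eef_rot: [-179.9, -0.1, -5.6]
wrist_force: [0.5, -0.3, 0.9]
finger_gap: 1.004
grasp_force: 0.0
```

```bash
python3 - <<'E'
from h import *
T=wristT(); im=snap("wrist","w2"); print(manip.get_obs()["eef_pos"],manip.get_obs()["eef_rot"])
hsv=cv2.cvtColor(im,cv2.COLOR_RGB2HSV); m=cv2.inRange(hsv,(100,150,60),(125,255,255))
c=cv2.findContours(m,0,2)[0]
for k in c:
    if cv2.contourArea(k)>60:
        r=cv2.minAreaRect(k); print(r,plane("wrist",r[0],16,T))
cv2.imwrite("pics/w2z.png",cv2.resize(im[:,:,::-1],(800,600)))
E
```

```text
[475.97553662 339.22832234 117.05769115] [-1.79852130e+02 -1.74244391e-01 -5.61310882e+00]
((280.5, 215.5), (51.0, 23.0), 90.0) [472.50085833 341.34351642  16.        ]
```

View pics/w2z.png

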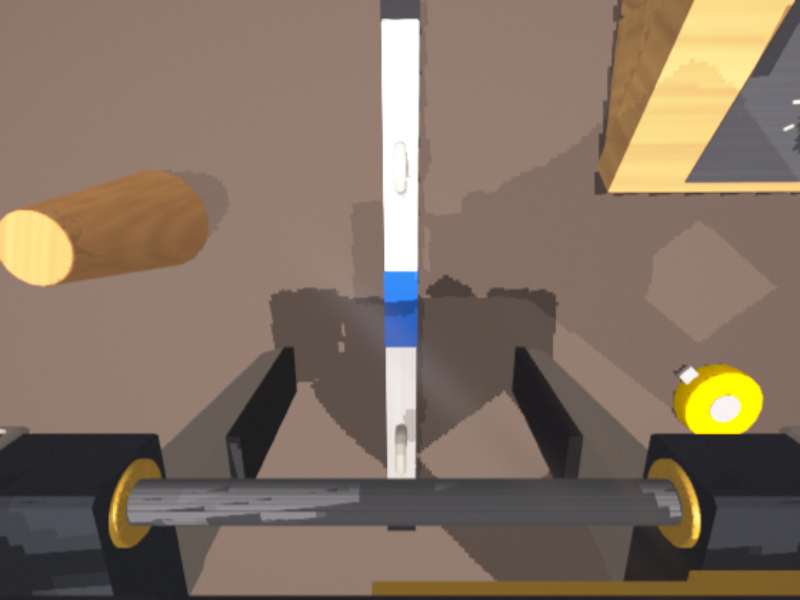

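The bar's blue strip is centred between the open fingers at (400,308) in the zoomed view, and the bar is parallel to the tool. I'll descend onto it.

Emit:
{"name": "drive_tool", "arguments": {"commands": [0, 0, 0, -1.5, 1, -40, 0, 0, 0, 0, -1.5, 1, -30, 0, 0, 0, 0, 0, 0, -15, 0, 0, 0, 0, 0, 0, -5, 0, 0, 0, 0, 0, 0, 0, 0, 0, 0, 0, 0, 0, 0, 0, 0, 0, 0, 0, 0, 0, 0]}}

```text
time: 4.58
eef_pos: [471.6, 341.0, 24.9]
eef_rot: [-180.0, -0.0, -5.6]
wrist_force: [-0.3, 0.4, 0.4]
finger_gap: 0.999
grasp_force: 0.0
```

Emit:
{"name": "drive_tool", "arguments": {"commands": [0, 0, 0, 0.5, 0, -7, 0, 0, 0, 0, 0, 0, -7, 0, 0, 0, 0, 0, 0, 0, 0, 0, 0, 0, 0, 0, 0, 0, 0, 0, 0, 0, 0, 0, 180, 0, 0, 0, 0, 0, 0, 255, 0, 0, 0, 0, 0, 0, 255, 0, 0, 0, 0, 0, 0, 255, 0, 0, 0, 0, 0, 0, 255, 0, 0, 0, 0, 0, 0, 255]}}

```text
time: 5.82
eef_pos: [471.7, 340.6, 10.2]
eef_rot: [-180.0, 0.0, -5.6]
wrist_force: [1.2, 0.5, 0.1]
finger_gap: 0.37
grasp_force: 0.0
```

Emit:
{"name": "drive_tool", "arguments": {"commands": [0, 0, 0, 0, 0, 0, 255, 0, 0, 0, 0, 0, 0, 255, 0, 0, 0, 0, 0, 0, 255, 0, 0, 0, 0, 0, 0, 255, 0, 0, 0, 0, 0, 0, 255]}}

```text
time: 6.45
eef_pos: [471.7, 340.7, 10.2]
eef_rot: [-180.0, -0.0, -5.6]
wrist_force: [-0.0, -0.4, -0.7]
finger_gap: 0.215
grasp_force: 30.0
```

Emit:
{"name": "drive_tool", "arguments": {"commands": [0, 0, 0, 0, 0, 10, 255, 0, 0, 0, 0, 0, 25, 255, 0, 0, 0, 0, 0, 45, 255, 0, 0, 0, 0, 0, 50, 255, 0, 0, 0, 0, 0, 50, 255, 0, 0, 0, 0, 0, 50, 255, 0, 0, 0, 0, 0, 40, 255, 0, 0, 0, 0, 0, 25, 255, 0, 0, 0, 0, 0, 10, 255, 0, 0, 0, 0, 0, 0, 255]}}

```text
time: 7.7
eef_pos: [471.6, 340.6, 315.2]
eef_rot: [-180.0, -0.0, -5.6]
wrist_force: [-0.2, -0.3, -2.7]
finger_gap: 0.212
grasp_force: 30.0
```

Emit:
{"name": "drive_tool", "arguments": {"commands": [0, 0, 0.06, 4, -16, 0, 255, 0, 0, 0.12, 10, -30, 0, 255, 0, 0, 0.15, 14, -36, 0, 255, 0, 0, 0.16, 15, -36, 0, 255, 0, 0, 0.16, 15, -36, 0, 255, 0, 0, 0.16, 15, -36, 0, 255, 0, 0, 0.16, 15, -36, 0, 255, 0, 0, 0.16, 15, -36, 0, 255, 0, 0, 0.16, 15, -30, 0, 255, 0, 0, 0.15, 15, -15, 0, 255]}}

```text
time: 8.95
eef_pos: [604.2, 31.9, 313.2]
eef_rot: [-179.8, 0.1, 77.2]
wrist_force: [0.3, 0.9, -1.8]
finger_gap: 0.215
grasp_force: 30.0
```

Emit:
{"name": "drive_tool", "arguments": {"commands": [0, 0, 0.09, 8, -10, 0, 255, 0, 0, 0.04, 4, -4, 0, 255, 0, 0, 0, 0, 0, 0, 255, 0, 0, 0, 0, 0, 0, 255]}}

```text
time: 9.45
eef_pos: [616.1, 19.8, 314.2]
eef_rot: [-179.9, 0.0, 84.3]
wrist_force: [0.6, 0.5, -2.7]
finger_gap: 0.215
grasp_force: 30.0
```

```bash
python3 - <<'E'
from h import *
T=wristT(); np.save("T3.npy",T); im=snap("wrist","w3"); snap("top","top3"); print(manip.get_obs()["eef_pos"],manip.get_obs()["eef_rot"])
for q in((657,165,235),(629,-132,235)): print(proj("wrist",q,T)/.7)
cv2.imwrite("pics/w3z.png",cv2.resize(im[:,:,::-1],(800,600)))
E
```

```text
[616.30145191  19.94061398 314.72967942] [-1.79955703e+02  2.87139753e-03  8.43680585e+01]
[459.64195204  19.01562431]
[445.91213104 524.81049018]
```

View pics/w3z.png

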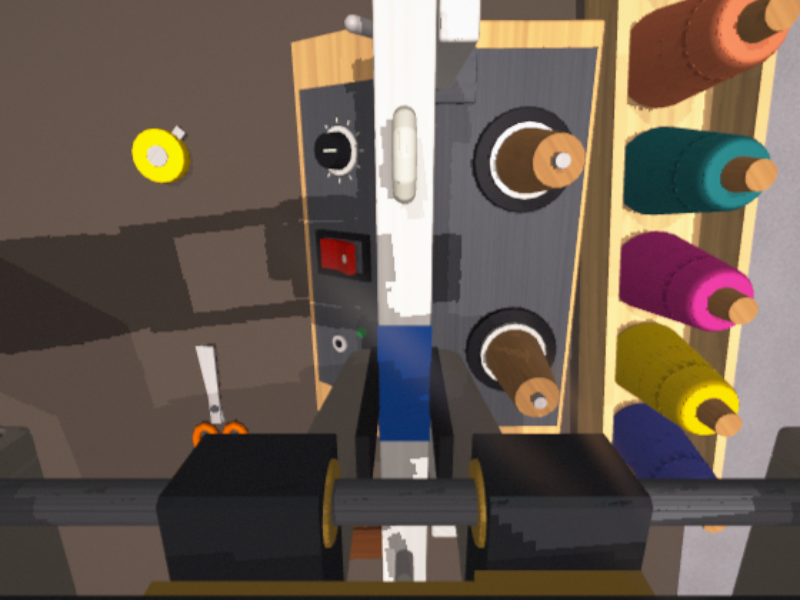

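```bash
python3 - <<'E'
from h import *
T=np.load("T3.npy"); tcp=np.array([616.3,19.94,314.73]); zt=tcp[2]-10.2+16
im=cv2.imread("pics/w3.png"); hsv=cv2.cvtColor(im,cv2.COLOR_BGR2HSV)
m=cv2.inRange(hsv,(100,150,60),(125,255,255)); m[:,:255]=0;m[:,310:]=0
x,y,w,h=cv2.boundingRect(m[200:330]); y+=200
print("blue",x,y,w,h,plane("wrist",(x+w/2-.5,y+h/2-.5),zt,T))
g=im.min(2)
for r in(30,50,150,170,215):
    row=g[r,240:330]>185; i=np.flatnonzero(row)+240; print(r,i.min(),i.max(),[plane("wrist",(i.min()-.5,r),zt,T)[:2].round(1),plane("wrist",(i.max()+.5,r),zt,T)[:2].round(1)])
for r in(4,10,16,22): print(r,g[r,296:346:2])
for e in ((307,14),(335,14),(321,28)): print(plane("wrist",e,235,T))
E
```

```text
blue 264 228 38 80 [615.93111586  21.37729145 320.53      ]
30 261 304 [array([617.9, 139.1]), array([637.4, 137.1])]
50 262 304 [array([617.4, 131. ]), array([636.7, 129.1])]
150 264 302 [array([613. ,  86.5]), array([632.2,  84.6])]
170 274 301 [array([616.9,  76.1]), array([630.9,  74.7])]
215 272 300 [array([613.2,  52.5]), array([628.4,  51. ])]
4 [247 246 246 247 235 100 212 249 249 249 249 249 249 249 248 249 249 249
 249 243 126  77  76  77  75]
10 [247 246 246 247 234  98 183 232 235 250 250 250 249 250 249 250 249 248
 248 240 119  76  77  76  74]
16 [247 247 247 248 232  89 129 240 241 250 250 250 250 250 250 250 250 250
 250 237 144 133 132 126 115]
22 [247 246 247 247 235  87 198 238 237 249 250 250 250 250 250 249 250 250
 250 233 141 135 133 126 116]
[646.98795486 165.59286636 235.        ]
[665.94448334 163.68779433 235.        ]
[655.92737185 156.19400592 235.        ]
```

The left upright top at (459,20) matches its projection to within 1 mm. The bar needs about +4 mm in x and -2 mm in y, and its yaw agrees within 0.3°. I'll lower it in steps.

Emit:
{"name": "drive_tool", "arguments": {"commands": [0, 0, 0.003, 2, -1, -15, 255, 0, 0, 0, 2, -1, -20, 255, 0, 0, 0, 0, 0, -15, 255, 0, 0, 0, 0, 0, -10, 255, 0, 0, 0, 0, 0, -5, 255, 0, 0, 0, 0, 0, 0, 255, 0, 0, 0, 0, 0, 0, 255, 0, 0, 0, 0, 0, 0, 255]}}

```text
time: 10.55
eef_pos: [621.0, 17.7, 250.7]
eef_rot: [179.9, -0.0, 84.6]
wrist_force: [0.5, -0.3, -3.5]
finger_gap: 0.213
grasp_force: 30.0
```

Emit:
{"name": "drive_tool", "arguments": {"commands": [0, 0, 0, -0.3, 0, -4, 255, 0, 0, 0, 0, 0, -4, 255, 0, 0, 0, 0, 0, -4, 255, 0, 0, 0, 0, 0, -4, 255, 0, 0, 0, 0, 0, -4, 255, 0, 0, 0, 0, 0, 0, 255]}}

```text
time: 11.3
eef_pos: [620.1, 17.7, 229.7]
eef_rot: [-180.0, 0.0, 84.6]
wrist_force: [-0.3, -0.5, -3.0]
finger_gap: 0.214
grasp_force: 30.0
```

Emit:
{"name": "drive_tool", "arguments": {"commands": [0, 0, 0, 0, 0, -3, 255, 0, 0, 0, 0, 0, -3, 255, 0, 0, 0, 0, 0, -3, 255, 0, 0, 0, 0, 0, -3, 255, 0, 0, 0, 0, 0, -2, 255, 0, 0, 0, 0, 0, 0, 255, 0, 0, 0, 0, 0, 0, 255]}}

```text
time: 12.18
eef_pos: [620.4, 17.7, 216.3]
eef_rot: [180.0, -0.0, 84.6]
wrist_force: [-1.5, 0.1, -3.7]
finger_gap: 0.215
grasp_force: 30.0
```

Emit:
{"name": "drive_tool", "arguments": {"commands": [0, 0, 0, 0, 0, -1, 255, 0, 0, 0, 0, 0, -1, 255, 0, 0, 0, 0, 0, 0, 255]}}

```text
time: 12.55
eef_pos: [620.3, 17.7, 214.1]
eef_rot: [-180.0, 0.0, 84.6]
wrist_force: [0.2, -0.6, -3.0]
finger_gap: 0.212
grasp_force: 30.0
```

Emit:
{"name": "drive_tool", "arguments": {"commands": [0, 0, 0, 0, 0, -1, 255, 0, 0, 0, 0, 0, -1, 255, 0, 0, 0, 0, 0, -0.5, 255, 0, 0, 0, 0, 0, 0, 255, 0, 0, 0, 0, 0, 0, 255]}}

```text
time: 13.18
eef_pos: [620.4, 17.7, 211.7]
eef_rot: [180.0, 0.0, 84.6]
wrist_force: [0.2, -0.8, -2.2]
finger_gap: 0.213
grasp_force: 30.0
```

Emit:
{"name": "drive_tool", "arguments": {"commands": [0, 0, 0, 0, 0, -1, 255, 0, 0, 0, 0, 0, 0, 255, 0, 0, 0, 0, 0, 0, 255]}}

```text
time: 13.55
eef_pos: [620.3, 17.7, 210.7]
eef_rot: [-180.0, 0.0, 84.6]
wrist_force: [0.7, 0.4, -2.2]
finger_gap: 0.215
grasp_force: 30.0
```

Emit:
{"name": "drive_tool", "arguments": {"commands": [0, 0, 0, 0, 0, -0.5, 255, 0, 0, 0, 0, 0, 0, 255, 0, 0, 0, 0, 0, 0, 255]}}

```text
time: 13.92
eef_pos: [620.4, 17.7, 210.2]
eef_rot: [180.0, -0.0, 84.6]
wrist_force: [0.2, -0.6, -1.8]
finger_gap: 0.217
grasp_force: 30.0
```

Emit:
{"name": "drive_tool", "arguments": {"commands": [0, 0, 0, 0, 0, -0.5, 255, 0, 0, 0, 0, 0, 0, 255, 0, 0, 0, 0, 0, 0, 255]}}

```text
time: 14.3
eef_pos: [620.4, 17.7, 210.1]
eef_rot: [180.0, -0.0, 84.6]
wrist_force: [-2.4, -0.5, 3.8]
finger_gap: 0.214
grasp_force: 30.0
```

Emit:
{"name": "drive_tool", "arguments": {"commands": [0, 0, 0, 0, 0, -0.3, 255, 0, 0, 0, 0, 0, 0, 255, 0, 0, 0, 0, 0, 0, 255]}}

```text
time: 14.68
eef_pos: [620.4, 17.7, 210.0]
eef_rot: [180.0, -0.0, 84.6]
wrist_force: [-2.8, -0.1, 6.8]
finger_gap: 0.213
grasp_force: 30.0
```

```bash
python3 - <<'E'
from h import *
o=manip.get_obs(); print(o["wrist_force"],o["ft_torque"],o["eef_pos"],o["eef_rot"])
E
```

```text
[-2.80938701 -0.09123309  6.79371639] [-0.01212584  0.50082599  0.01278084] [620.42708478  17.6995405  210.02161158] [ 1.79978637e+02 -3.84452170e-03  8.45586432e+01]
```

Loaded by about 10 N with Mx close to zero, so both hooks carry it equally. I'll relieve the x force, hold, and release.

Emit:
{"name": "drive_tool", "arguments": {"commands": [0, 0, 0, -0.4, 0, 0, 255, 0, 0, 0, 0, 0, 0, 255, 0, 0, 0, 0, 0, 0, 255, 0, 0, 0, 0, 0, 0, 255]}}

```text
time: 15.18
eef_pos: [620.4, 17.7, 210.0]
eef_rot: [179.9, -0.0, 84.6]
wrist_force: [-1.5, 0.1, 5.1]
finger_gap: 0.215
grasp_force: 30.0
```

Emit:
{"name": "drive_tool", "arguments": {"commands": [0, 0, 0, 0, 0, 0, 170, 0, 0, 0, 0, 0, 0, 120, 0, 0, 0, 0, 0, 0, 120, 0, 0, 0, 0, 0, 0, 120, 0, 0, 0, 0, 0, 0, 120, 0, 0, 0, 0, 0, 0, 120, 0, 0, 0, 0, 0, 0, 120]}}

```text
time: 16.05
eef_pos: [620.0, 17.7, 209.4]
eef_rot: [180.0, -0.0, 84.6]
wrist_force: [0.1, 0.2, -0.5]
finger_gap: 0.533
grasp_force: 0.0
```

Emit:
{"name": "drive_tool", "arguments": {"commands": [0, 0, 0, 0, 0, 4, 120, 0, 0, 0, 0, 0, 10, 120, 0, 0, 0, 0, 0, 20, 120, 0, 0, 0, 0, 0, 35, 120, 0, 0, 0, 0, 0, 40, 120, 0, 0, 0, 0, 0, 15, 120, 0, 0, -0.08, -5, 0, 0, 255, 0, 0, -0.16, -10, 1, 0, 255, 0, 0, -0.17, -12, 1, 0, 255, 0, 0, -0.17, -12, 1, 0, 255]}}

```text
time: 17.3
eef_pos: [580.2, 20.7, 332.6]
eef_rot: [-179.9, 0.0, 51.0]
wrist_force: [0.8, 0.7, 0.4]
finger_gap: 0.115
grasp_force: 0.0
```

Emit:
{"name": "drive_tool", "arguments": {"commands": [0, 0, -0.17, -12, 1, 0, 255, 0, 0, -0.17, -12, 1, 0, 255, 0, 0, -0.17, -12, 1, 0, 255, 0, 0, -0.17, -12, 2, 0, 255, 0, 0, -0.17, -8, 2, 0, 255, 0, 0, -0.1, -5, 1, 0, 255, 0, 0, -0.039, 0, 0, 0, 255, 0, 0, 0, 0, 0, -30, 255, 0, 0, 0, 0, 0, -40, 255, 0, 0, 0, 0, 0, 0, 255]}}

```text
time: 18.55
eef_pos: [517.7, 28.6, 260.6]
eef_rot: [179.9, 0.4, -5.3]
wrist_force: [-1.2, -0.5, -0.6]
finger_gap: 0.0
grasp_force: 0.0
```

Emit:
{"name": "drive_tool", "arguments": {"commands": [-0.006, -0.06, 0, 0, 0, 0, 255, -0.0117, -0.125, 0, 0, 0, 0, 255, -0.0117, -0.125, 0, 0, 0, -10, 255, -0.0117, -0.125, 0, 0, 0, -20, 255, -0.0117, -0.125, 0, 0, 0, -20, 255, -0.006, -0.066, 0, 0, 0, -15, 255, 0, 0, 0, 0, 0, 0, 255, 0, 0, 0, 0, 0, 0, 255, 0, 0, 0, 0, 0, 0, 255]}}

```text
time: 19.68
eef_pos: [521.6, 28.5, 200.2]
eef_rot: [-180.0, -36.1, -5.4]
wrist_force: [-0.1, 0.3, -0.0]
finger_gap: 0.004
grasp_force: 0.0
```

```bash
python3 - <<'E'
from h import *
T=wristT(); np.save("T4.npy",T); im=snap("wrist","w4"); o=manip.get_obs(); print(o["time"],o["eef_pos"],o["eef_rot"],o["finger_gap"])
print(proj("wrist",(559.9,25.1,81.2),T)/.7)
cv2.imwrite("pics/w4z.png",cv2.resize(im[:,:,::-1],(800,600)))
E
```

```text
19.725 [521.34523654  28.48031953 199.92733562] [179.99582257 -36.07329438  -5.40805773] 0.004484161352918891
[403.6230689  348.66615728]
```

View pics/w4z.png

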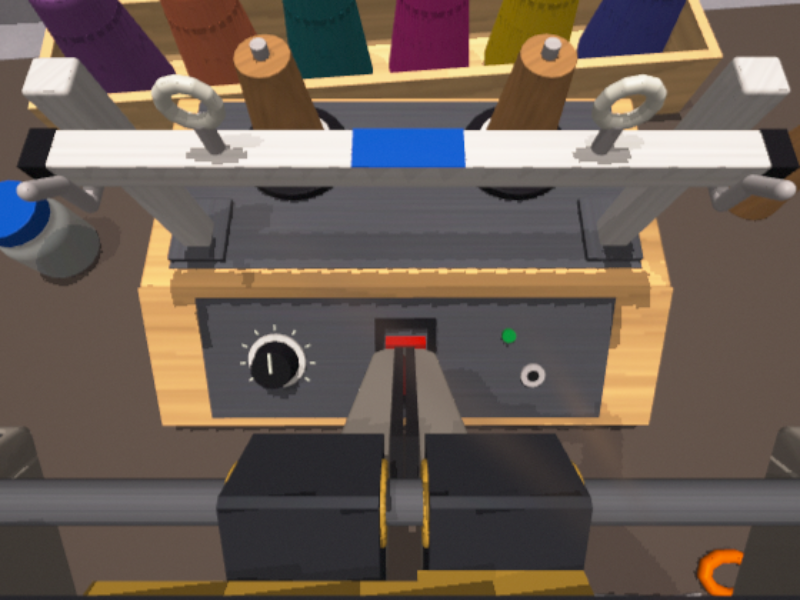

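The bar sits in both hooks. Its caps at (18,150) and (797,155) are symmetric about the upright tops at (52,75) and (761,75). The rocker's raised upper end shows red at (405,341), directly ahead of the closed fingertips. I'll approach along the panel normal.

Emit:
{"name": "drive_tool", "arguments": {"commands": [0, 0, 0, 3.5, 0, -30, 255, 0, 0, 0, 4, -0.5, -30, 255, 0, 0, 0, 3, -0.3, -20, 255, 0, 0, 0, 5.9, -0.5, -8.1, 255, 0, 0, 0, 5.9, -0.5, -8.1, 255, 0, 0, 0, 0, 0, 0, 255, 0, 0, 0, 0, 0, 0, 255, 0, 0, 0, 0, 0, 0, 255]}}

```text
time: 20.72
eef_pos: [545.5, 17.8, 132.0]
eef_rot: [179.8, -35.0, -4.9]
wrist_force: [-0.4, -0.3, -0.7]
finger_gap: 0.003
grasp_force: 0.0
```

```bash
python3 - <<'E'
from h import *
o=manip.get_obs(); print(o["joints"],o["eef_pos"],o["eef_rot"],o["wrist_force"])
T=np.load("T1.npy")
E
```

```text
[  5.74431306  10.28056632 133.4368188  -74.20239115   6.52571181
 172.83076855] [545.53815948  17.76409165 132.03868744] [179.77949651 -34.99517352  -4.8635191 ] [-0.36671153 -0.29887212 -0.68122464]
```

The tilt ran the wrist into a singularity (j5 near 0, j4 and j6 at their limits). I'll go back up and use a smaller tilt, about 18°.

Emit:
{"name": "drive_tool", "arguments": {"commands": [0, 0, 0, -3, 2, 20, 255, 0.005, 0.05, 0, -3, 2, 20, 255, 0.01, 0.1, 0, -3, 3, 20, 255, 0.01, 0.1, 0, 0, 0, 0, 255, 0.005, 0.05, 0, 0, 0, 0, 255, 0, 0, 0, 0, 0, 0, 255, 0, 0, 0, 0, 0, 0, 255, 0, 0, 0, 0, 0, 0, 255]}}

```text
time: 21.72
eef_pos: [543.8, 8.4, 168.4]
eef_rot: [177.9, -22.3, -5.2]
wrist_force: [-0.7, 0.1, -0.1]
finger_gap: 0.002
grasp_force: 0.0
```

```bash
cat > t.py <<'E'
from h import *
o=manip.get_obs(); print(o["time"],o["joints"],o["eef_pos"],o["eef_rot"],o["wrist_force"])
Rt=R.from_euler('xyz',[180,-18,-5.3],degrees=True); Rc=R.from_euler('xyz',o["eef_rot"],degrees=True)
print("turn",(Rt*Rc.inv()).as_rotvec())
y=np.radians(-5.3); f=np.array([np.cos(y),np.sin(y),0]); z=np.array([0,0,1.]); a=np.radians(36)
n=-np.sin(a)*f+np.cos(a)*z; u=np.cos(a)*f+np.sin(a)*z
dot=np.array([559.9,25.1,81.2]); M=Rc.as_matrix()
c=np.array(o["eef_pos"])+M@[10,0,8]
print("corner rel dot: u,n,y",(c-dot)@u,(c-dot)@n,(c-dot)@np.cross(z,f)); print("u",u,"n",n)
E
python3 t.py
```

```text
21.725 [  4.40491928   7.49481414 122.74421339 -11.95365242  28.60363638
 109.48921921] [543.78247284   8.44590388 168.35684905] [177.92640203 -22.29029314  -5.23684607] [-0.65243637  0.11235049 -0.1026642 ]
turn [0.04071622 0.07143463 0.01136549]
corner rel dot: u,n,y 47.311016048764166 68.90310244772581 -18.347604575435344
u [ 0.8055582  -0.07472938  0.58778525] n [-0.58527229  0.05429407  0.80901699]
```

Emit:
{"name": "drive_tool", "arguments": {"commands": [0.02, 0.035, 0.006, -3, 9, 0, 255, 0.02, 0.036, 0.006, -3, 10, 0, 255, 0, 0, 0, 0, 0, -15, 255, 0, 0, 0, 0, 0, -15, 255, 0, 0, 0, 0, 0, 0, 255, 0, 0, 0, 0, 0, 0, 255, 0, 0, 0, 0, 0, 0, 255]}}

```text
time: 22.6
eef_pos: [538.8, 27.4, 139.1]
eef_rot: [180.0, -18.1, -5.3]
wrist_force: [-0.3, -0.6, 0.2]
finger_gap: 0.002
grasp_force: 0.0
```

```bash
python3 t.py
```

```text
22.6 [  4.78834669  11.01810716 121.73205786  -6.34666826  29.57866326
 105.09714213] [538.8226802   27.39939982 139.10169544] [179.98011727 -18.085767    -5.27113802] [-0.26096897 -0.62428377  0.19922491]
turn [ 0.00046645  0.00146016 -0.00039625]
corner rel dot: u,n,y 23.937358408402144 48.61619705074771 0.3459081528766702
u [ 0.8055582  -0.07472938  0.58778525] n [-0.58527229  0.05429407  0.80901699]
```

Emit:
{"name": "drive_tool", "arguments": {"commands": [0, 0, 0, 1, 0, -15, 255, 0, 0, 0, 1, -0.2, -15, 255, 0, 0, 0, 0, 0, -10, 255, 0, 0, 0, 0, 0, 0, 255, 0, 0, 0, 0, 0, 0, 255, 0, 0, 0, 0, 0, 0, 255]}}

```text
time: 23.35
eef_pos: [540.9, 27.3, 99.2]
eef_rot: [180.0, -18.1, -5.3]
wrist_force: [-0.1, -0.3, -0.7]
finger_gap: 0.004
grasp_force: 0.0
```

```bash
python3 t.py; python3 - <<'E'
from h import *
im=snap("wrist","w5"); cv2.imwrite("pics/w5z.png",cv2.resize(im[150:330,180:380,::-1],None,fx=3,fy=3))
E
```

```text
23.35 [  4.74634747  15.2889509  123.16475082  -7.68684831  23.90541225
 106.56454002] [540.894664    27.30303845  99.22654064] [179.98880404 -18.09190775  -5.26962578] [-0.11682007 -0.31876792 -0.66916791]
turn [ 0.00033275  0.00158016 -0.0004696 ]
corner rel dot: u,n,y 2.176779824597878 15.13936885576466 0.44287871913446775
u [ 0.8055582  -0.07472938  0.58778525] n [-0.58527229  0.05429407  0.80901699]
```

View pics/w5z.png

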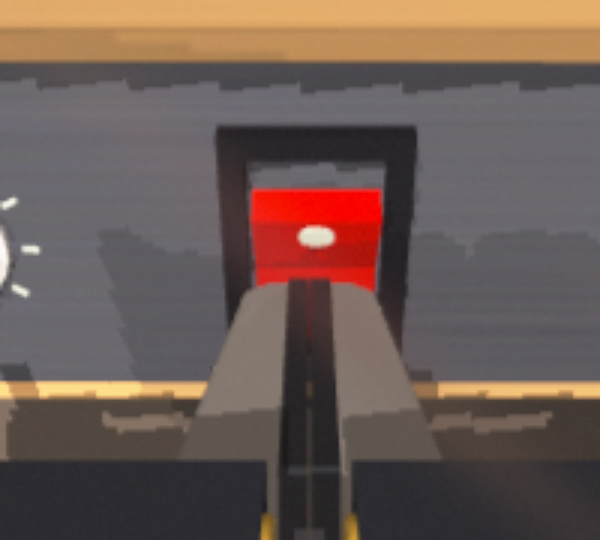

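The white dot is at crop (316,237), dead ahead. The finger's front edge is at row 285. I'll check that against the projections.

```bash
python3 - <<'E'
from h import *
T=wristT(); o=manip.get_obs(); M=R.from_euler('xyz',o["eef_rot"],degrees=True).as_matrix(); p=np.array(o["eef_pos"])
for q in([559.9,25.1,81.2],p+M@[10,0,8],p+M@[0,0,8]): print((proj("wrist",q,T)-[180,150])*3)
print(tri(ray("wrist",(180+316/3,150+237/3),T),ray("top",(262.9,213.2))))
a,d=ray("wrist",(180+316/3,150+237/3),T); b,e=ray("wrist",(407*.7,267*.7),np.load("T1.npy")); print(tri((a,d),(b,e)))
E
```

```text
[310.87980683 238.18262065]
[308.95304134 277.5722779 ]
[308.98216041 323.7523191 ]
(array([559.84509465,  25.22236158,  84.03329747]), np.float64(2.5145079556910765))
(array([560.08698657,  23.80729203,  82.48913025]), np.float64(0.3929914221281651))
```

Emit:
{"name": "drive_tool", "arguments": {"commands": [0, 0, 0, 2.9, -0.9, -4, 255, 0, 0, 0, 2.9, -0.9, -4, 255, 0, 0, 0, 0, 0, 0, 255, 0, 0, 0, 0, 0, 0, 255]}}

```text
time: 23.9
eef_pos: [546.3, 25.4, 90.6]
eef_rot: [180.0, -18.0, -5.3]
wrist_force: [0.1, -0.4, 0.1]
finger_gap: 0.008
grasp_force: 0.0
```

Emit:
{"name": "drive_tool", "arguments": {"commands": [0, 0, 0, 0.6, 0, -0.8, 255, 0, 0, 0, 0.6, 0, -0.8, 255, 0, 0, 0, 0.6, 0, -0.8, 255, 0, 0, 0, 0, 0, 0, 255]}}

```text
time: 24.4
eef_pos: [548.1, 25.5, 88.3]
eef_rot: [180.0, -18.0, -5.3]
wrist_force: [-0.8, -1.1, -0.2]
finger_gap: 0.004
grasp_force: 0.0
```

Emit:
{"name": "drive_tool", "arguments": {"commands": [0, 0, 0, 0.6, 0, -0.8, 255, 0, 0, 0, 0, 0, 0, 255]}}

```text
time: 24.65
eef_pos: [548.8, 25.5, 87.5]
eef_rot: [180.0, -18.0, -5.3]
wrist_force: [0.0, 0.5, -0.3]
finger_gap: 0.003
grasp_force: 0.0
```

Emit:
{"name": "drive_tool", "arguments": {"commands": [0, 0, 0, 0.6, 0, -0.8, 255, 0, 0, 0, 0, 0, 0, 255]}}

```text
time: 24.9
eef_pos: [549.4, 25.4, 86.7]
eef_rot: [180.0, -18.0, -5.3]
wrist_force: [0.2, -0.1, 0.5]
finger_gap: 0.006
grasp_force: 0.0
```

Emit:
{"name": "drive_tool", "arguments": {"commands": [0, 0, 0, 0.6, 0, -0.8, 255, 0, 0, 0, 0, 0, 0, 255]}}

```text
time: 25.15
eef_pos: [549.9, 25.4, 85.9]
eef_rot: [180.0, -18.0, -5.3]
wrist_force: [0.5, -0.2, -0.3]
finger_gap: 0.004
grasp_force: 0.0
```

Emit:
{"name": "drive_tool", "arguments": {"commands": [0, 0, 0, 0.6, 0, -0.8, 255, 0, 0, 0, 0, 0, 0, 255]}}

```text
time: 25.4
eef_pos: [550.6, 25.5, 85.1]
eef_rot: [180.0, -18.0, -5.3]
wrist_force: [-0.4, -0.4, 0.3]
finger_gap: 0.002
grasp_force: 0.0
```

Emit:
{"name": "drive_tool", "arguments": {"commands": [0, 0, 0, 0.6, 0, -0.8, 255, 0, 0, 0, 0, 0, 0, 255]}}

```text
time: 25.65
eef_pos: [551.2, 25.5, 84.4]
eef_rot: [180.0, -18.0, -5.3]
wrist_force: [-0.5, -0.1, 0.2]
finger_gap: 0.004
grasp_force: 0.0
```

Emit:
{"name": "drive_tool", "arguments": {"commands": [0, 0, 0, 0.6, 0, -0.8, 255, 0, 0, 0, 0, 0, 0, 255]}}

```text
time: 25.9
eef_pos: [551.8, 25.4, 83.6]
eef_rot: [180.0, -18.0, -5.3]
wrist_force: [-0.8, 0.7, 2.8]
finger_gap: 0.005
grasp_force: 0.9
```

Emit:
{"name": "drive_tool", "arguments": {"commands": [0, 0, 0, 0.6, 0, -0.8, 255, 0, 0, 0, 0, 0, 0, 255]}}

```text
time: 26.15
eef_pos: [552.5, 25.4, 83.1]
eef_rot: [180.0, -18.1, -5.3]
wrist_force: [-2.8, -1.8, 6.0]
finger_gap: 0.006
grasp_force: 2.8
```

```bash
python3 t.py; python3 - <<'E'
from h import *
im=snap("wrist","w6"); cv2.imwrite("pics/w6z.png",cv2.resize(im[150:330,180:380,::-1],None,fx=3,fy=3))
E
```

```text
26.15 [  4.3857694   17.88261188 122.38336757  -8.00087837  22.09939183
 106.60794854] [552.54395424  25.42742993  83.07002822] [179.98069678 -18.07210066  -5.27016664] [-2.82505947 -1.82957392  6.02360352]
turn [ 0.0004349   0.00122354 -0.00041638]
corner rel dot: u,n,y 2.200870044946753 -4.853804045166262 -0.34990521028679467
u [ 0.8055582  -0.07472938  0.58778525] n [-0.58527229  0.05429407  0.80901699]
```

View pics/w6z.png

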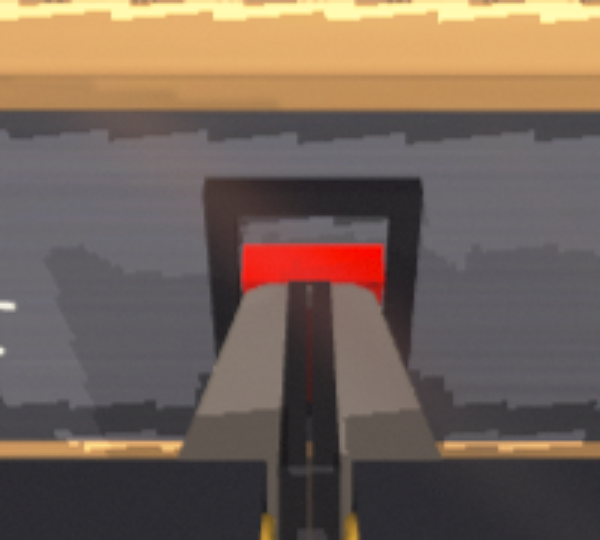

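The fingertip is on the dot of the raised half, with the red end still visible at row 265. Force is about 6.5 N, so I keep pressing gently.

Emit:
{"name": "drive_tool", "arguments": {"commands": [0, 0, 0, 0.6, 0, -0.8, 255, 0, 0, 0, 0, 0, 0, 255]}}

```text
time: 26.45
eef_pos: [553.5, 25.4, 82.5]
eef_rot: [180.0, -18.1, -5.3]
wrist_force: [-2.1, -0.4, 5.7]
finger_gap: 0.003
grasp_force: 2.5
```

Emit:
{"name": "drive_tool", "arguments": {"commands": [0, 0, 0, 0.6, 0, -0.8, 255, 0, 0, 0, 0, 0, 0, 255]}}

```text
time: 26.7
eef_pos: [554.0, 25.5, 81.5]
eef_rot: [180.0, -18.1, -5.3]
wrist_force: [-1.1, -0.9, 4.6]
finger_gap: 0.003
grasp_force: 1.8
```

Emit:
{"name": "drive_tool", "arguments": {"commands": [0, 0, 0, 0.6, 0, -0.8, 255, 0, 0, 0, 0, 0, 0, 255]}}

```text
time: 26.95
eef_pos: [554.1, 25.5, 80.2]
eef_rot: [180.0, -18.0, -5.3]
wrist_force: [-0.9, 0.0, 1.2]
finger_gap: 0.005
grasp_force: 0.9
```

Emit:
{"name": "drive_tool", "arguments": {"commands": [0, 0, 0, 0.6, 0, -0.8, 255, 0, 0, 0, 0, 0, 0, 255]}}

```text
time: 27.2
eef_pos: [554.5, 25.4, 79.2]
eef_rot: [180.0, -18.0, -5.3]
wrist_force: [1.0, 0.5, -0.9]
finger_gap: 0.005
grasp_force: 0.0
```

The force dropped to zero, so it has snapped over. I'll retreat along the normal and verify.

Emit:
{"name": "drive_tool", "arguments": {"commands": [0, 0, 0, -3, 0, 4, 255, 0, 0, 0, -6, 0, 8, 255, 0, 0, 0, -15, 0, 20, 255, 0, 0, 0, -20, 0, 30, 255, 0, 0, 0, -20, 0, 30, 255, 0, 0, 0, -10, 0, 20, 255, 0, 0, 0, 0, 0, 0, 255, 0, 0, 0, 0, 0, 0, 255, 0, 0, 0, 0, 0, 0, 255]}}

```text
time: 28.32
eef_pos: [480.5, 25.4, 190.6]
eef_rot: [180.0, -18.0, -5.3]
wrist_force: [0.1, -1.0, 0.1]
finger_gap: 0.006
grasp_force: 0.0
```

```bash
python3 - <<'E'
from h import *
im=snap("wrist","w7"); cv2.imwrite("pics/w7z.png",cv2.resize(im[:,:,::-1],(800,600))); o=manip.get_obs(); print(o["time"],o["eef_pos"],o["wrist_force"])
E
```

```text
28.375 [480.51262105  25.42346365 190.59286529] [0.05531015 0.45022235 0.6069669 ]
```

View pics/w7z.png

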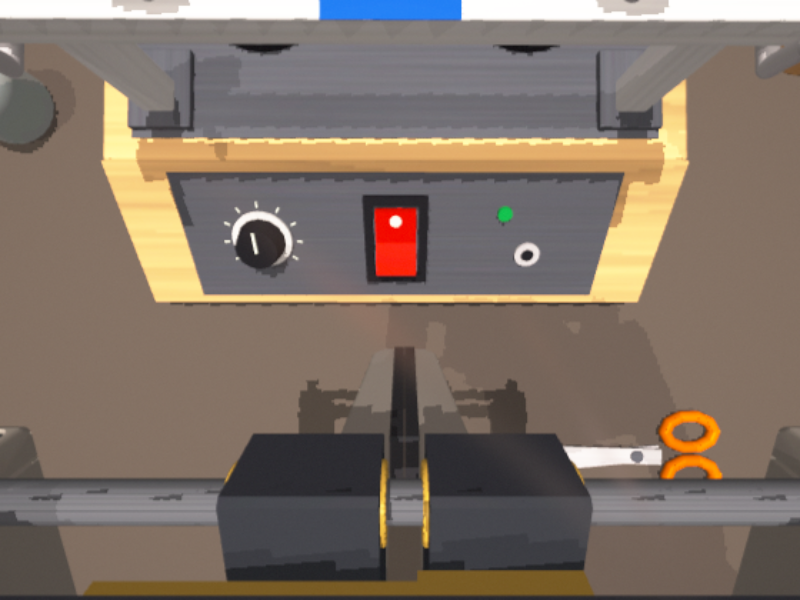

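The rocker's upper half, with its dot at (395,222), now lies flat in the bezel, so the switch is on. The bar is still hanging across both hooks and the fingers are clear, so I'm handing in.

```bash
python3 -c "
from cell import manip
print(manip.job_done())"
```

```text
the job is handed in; nothing more can be done
None
```

The guide bar hangs centred in both hooks, the winder is switched on, and the job was handed in at about 28 s; the hand-in gave no verdict, and I did not measure whether any loose counter items had moved.

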